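# Locate a flange adapter on the hidden pin of a drilling fixture and hold it home

## Task

Slide the flange adapter along the rails of the drilling fixture, without lifting it off them, from the loading end to the stretch between the two scribed lines, and feel with a light downward push for the place where its bore drops over the locating pin hidden under it. Then press it down against the sprung rails until it sits fully home on the bed, and finish while still holding it down there with the gripper, ready for the strap clamps to be tightened; leave the other parts on the bench where they are.

Things in the scene. Friction and masses are not known exactly. Their poses are not given: they have to be found in the camera images.
- flange: The workpiece: plain aluminium flange adapter, a flange 64 (x) x 84 (y) x 18 mm thick with a round neck on top, 60 mm high in all, four 8 mm bolt holes (too small for the pin). Origin: centre of the underside = mouth of the 20 mm locating bore; z up, y along the fixture's y. Starts on the rails at the loading end, 80 to 110 mm on the -y side of the fixture's centre. About 0.4 kg, varies.
- flange_neck (a point): Centre of the top of the flange's round neck, the place to grip: 38 mm diameter, 42 mm tall, its top 60 mm above the flange's underside and 96 mm above the bench at the start. Push the flange down only once it is 25 mm or more to the +y side of the fixture's origin: before that its leading edge may be short of the pin and would strike the pin's side.
- fixture: Steel drilling fixture, 136 (x) x 330 (y) mm, bolted to the bench; its place and yaw vary. Origin: centre of its underside, on the bench top, z up. A channel runs along y between two fences (67 mm apart: the flange has 1.5 mm play each side; tops 44 mm above the bench), ending at stops at y = +/-152 mm, 40 mm high. Slackened strap clamps, up to 46 mm high, lie outside the fences at the +y end.
- bed (a point): On the fixture's centre line, midway between the scribed lines (45 mm on the +y side of the fixture's origin), at the top of the two fixed landing strips, 24 mm above the bench, on which the flange's underside lies when home. A slot between the strips holds the pin. 
- line_near (a point): First of the two black lines scribed across the fences, 30 mm on the +y side of the fixture's origin; this point is on the centre line, at fence top height (44 mm). The fixed locating pin is clamped in the slot on the centre line, somewhere between the two lines; where is not known beforehand and it is hidden once the flange is over it.
- line_far (a point): Second scribed line, 60 mm on the +y side of the fixture's origin, on the centre line, 44 mm up. The pin: steel, 18 mm diameter, round nose 10 mm across, its top 9 mm above the landing strips and 3 mm below the unpressed rails. A flange pressed down over 3 mm rides on the nose, which enters the bore once they are within about 4 mm; the flange can then go down 12 mm in all.
- lifter (a joint): How far the two sprung brass rails that carry the flange are pressed down, m: 0 = up (tops 36 mm above the bench), 0.003 = flange riding on the pin's nose, 0.012 = flange home on the landing strips. They sink straight down together; under the flange the first movement takes about 3 N, 3 mm about 5 N, fully home about 12 N of push (+/-1 N), and they spring back when it ends.
- caliper: bare steel vernier caliper, 200 mm long, lying flat by the loading end of the fixture; origin under its middle; a bystander
- coupler: bare metal quick coupler, 50 mm long, 25 mm thick, lying in front of the fixture near its pin end; origin under its middle; a bystander
- hex_nipple: brass hex nipple, 59 mm long, lying in front of the fixture; origin under its middle; a bystander
- elbow: grey elbow fitting, 65 x 67 x 24 mm, lying beyond the pin end of the fixture; origin under its middle; a bystander
- die_piece: dark steel crimping die segment, 44 x 23 x 42 mm, standing behind the fixture; origin at the centre of its underside; a bystander
Mind the look-alikes: they are no part of the job. There is more than one size of the flange; the one meant has the size given above.

How it is judged (in metres and radians):
On the way, in this order (a step that is already met when the one before it is completed fails the run):
1. the flange has been slid along the rails to near the first line (y of flange in the frame of fixture above 0.005 m and z of flange in the frame of fixture between 0.022 and 0.042 m), for 0.1 s.
2. between the lines the flange has dropped over the pin, over 6 mm (y of flange in the frame of fixture between 0.026 and 0.064 m and value of joint lifter above 0.006 m and z of flange in the frame of fixture below 0.031 m), for 0.1 s.
At the end, for the whole second after the job is handed in: The flange lies over the pin on the landing strips (within 1.7 mm, level within 0.05 rad, between the scribed lines), the rails are down at least 10 mm, and the gripper still holds it down (over 3 N), at rest for the last second (z of flange in the frame of fixture between 0.022 and 0.0257 m and y of flange in the frame of fixture between 0.026 and 0.064 m and x of flange in the frame of fixture between -0.004 and 0.004 m and value of joint lifter above 0.01 m and angle between the z axis of flange and the z axis of fixture, either way round below 0.05 rad and contact force between the fingers and flange above 3 N and linear speed of flange below 0.02 m/s); the arm keeps its last pose, push and grip.
It fails at once if the flange is lifted off the rails (over 6 mm above their rest height) or tipped over 0.15 rad (z of flange in the frame of fixture above 0.042 m or angle between flange's own z axis and vertical above 0.15 rad).
It fails at once if another part on the bench is moved more than 30 mm (distance of any of caliper, coupler, hex_nipple, elbow, die_piece from where it was at the start of the episode above 0.03 m).
It also fails if it takes over 45 s, if anything falls off the work surface, if the arm or the gripper's body presses on something with over 40 N, if the wrist force passes 120 N, or if a joint passes its speed limit or range.

## Robot

A 7-joint arm with a two-finger parallel gripper is mounted at the origin on a cart in front of the work surface, level with it; the furniture and walls round the work are solid. World frame = base frame: x ahead of the robot, y to its left, z up, the work surface at z = 0. Lengths are in mm, angles in rad, forces in N, time in s.
With the tool pointing down it reaches from about 425 to 875 mm from the base axis. Payload 4.7 kg.
Tool frame: the origin (TCP) lies at the very end of the fingers, on their centre line; the grasp point (between the pads) lies r.grip_point_offset behind it (r.grip_point_offset is the distance from the TCP to the grasp point, in mm); z points along the fingers, y is the line along which they close (so a half turn about z gives the same grasp; the last joint's range is limited). The gripper opens to 85 mm and grips with 20 to 120 N. Pads are 22 mm wide; open, the fingers measure 114 mm over their backs; the gripper's body (76 mm by 85 mm) begins 54 mm behind the grasp point. The pads swing forward as they close: fully open they stand 13 mm farther back than shut.
Start: joints at [1.3, 0.321, -0.07, 1.45, 0.023, 1.371, -0.057], TCP at [182.607, -623.842, 231.349] pointing down, gripper open.
Joint ranges: [-2.86, 2.86], [-0.3, 2.09], [-1.38, 1.24], [0.06, 2.45], [-1.56, 4.7], [0.09, 2.05], [-2.69, 2.69]. Speed limits (rad/s): [2.57, 2.57, 3.14, 3.14, 3.14, 3.14, 3.14].

## Interface

Orientations are given as a unit quaternion [w, x, y, z].
In Python, from cell import r gives the robot as it stands.
- The arm moves only by the tool drive_tool, never from a script. Its argument "moves" is a list of rows, each a list of 7 numbers: the finger opening in mm, from 0 to 85.4, then the shift along the tool's x, y, z in mm, then the turn, a rotation vector about the tool's x, y, z in rad. A call has 1 to 20 rows; each row shifts and turns the commanded pose from where the row before left it, along the tool's axes as they then stand; what a row does not reach is not made up. A row lasts 1/8 s, in which the tool goes at most 62.5 mm and 10.7 degrees, less where a joint would pass 70% of its speed; a pose out of reach is approached as far as the arm can. A call is refused whole if a number of a shift passes 62.5 or a number of a turn 0.188, either way. A call with a gripper value outside its range is refused whole. The fingers move at their own pace and stop on an object; the grip force is fixed at half the most. Time passes only in rows, so rows that do not move let the fingers close. It gives the time, the measured TCP pose, the force, the opening and the grip force at its end, in the units of the state.
- r.get_state(): the state, without advancing time (a new reading comes with each control period).
- r.capture(name): name is "side" or "top" or "wrist"; returns a dict with "img" (400x640x3 uint8, blue, green, red), "K" (3x3 intrinsics, pixels), "extrinsics" (4x4, takes a point from world to camera coordinates). Camera axes: x right, y down, z forward; pixel columns grow to the right and rows downward; lengths in mm; the calibration is good to about 2 mm. A picture is of the moment at which its call begins. There is no depth.
- r.job_done(): hands the job in; it is judged then, once.
The state is a dict: "clock": time; "joint_pos": joint angles; "dq": joint speeds; "effort": joint torques, N m; "tcp_pos": TCP position; "tool_rot": TCP orientation; "force": force on the tool from outside, world axes, zero at the start; "ft_torque": the same for the moment, N m; "grip_width": finger opening in mm; "grasp_force": force on a finger pad.
Only numpy, scipy, OpenCV 4.12 (cv2) and the standard library are available. Lean on these libraries where they do the work, as an engineer would, in place of code of your own. Each camera call takes 0.05 s, during which the arm holds its last target. There are 200 camera calls.

## Working session

There is one attempt and no reset: what is moved stays moved. The work goes in short steps, Python scripts to look and compute and a tool call to move; the robot and the scene stay as the last step left them, time stands still between calls to the robot, and variables do not carry over. Pictures are saved under pics/ and viewed, at most 10 in all, crops included, and the job is handed in when it is done.

Besides the shell and the picture viewer there is one more tool, called after "Request:" by a JSON object that holds its "api" and its "payload", one argument or row to a line. drive_tool: Moves the arm, as the interface text tells. Its arguments: {"type":"object","properties":{"moves":{"type":"array"}},"required":["moves"]}

```bash
mkdir -p pics; python3 - <<'E'
from cell import r
import cv2
s=r.get_state();print(s, r.grip_point_offset)
for n in("top","side"):
    c=r.capture(n);cv2.imwrite(f"pics/{n}0.png",c["img"]);print(n,c["K"].tolist(),c["extrinsics"].tolist())
E
```

```text
{'clock': 0.0, 'joint_pos': array([ 1.30009304,  0.32184889, -0.07008748,  1.45166831,  0.02257542,
        1.37078773, -0.0568793 ]), 'dq': array([ 0.00057236,  0.00103403, -0.00037065, -0.00078343,  0.00108446,
        0.00126269, -0.00113109]), 'effort': array([-1.34627294e-04, -4.93582892e+01, -3.81877329e-01, -3.14331615e+01,
        1.31242687e-02,  1.16939074e-02, -4.88934376e-06]), 'tcp_pos': array([ 182.44287916, -623.31561692,  230.21004977]), 'tool_rot': array([-9.47188077e-04,  9.89874084e-01,  1.41944956e-01, -1.72350439e-04]), 'force': array([ 0.73428282, -0.35415784,  0.86242901]), 'ft_torque': array([-0.01571781,  0.0106566 ,  0.02433692]), 'grasp_force': 0.0, 'grip_width': 85.32692242524583} 18.700000000000003
top [[389.8696569679136, 0.0, 318.6712207815218], [0.0, 389.8696569679136, 203.15612690474538], [0.0, 0.0, 1.0]] [[-0.010765801966650088, -0.9999235494000122, 0.006082175868581828, -138.0027804193436], [-0.9968287660412483, 0.010252480756412413, -0.07891322975915839, 557.525248589041], [0.07884483940434656, -0.006912452070060147, -0.9968629340614897, 1388.5371375996851], [0.0, 0.0, 0.0, 1.0]]
side [[515.2672862786034, 0.0, 317.26529139045647], [0.0, 515.2672862786034, 198.65541936210238], [0.0, 0.0, 1.0]] [[-0.9652193898976753, -0.2613813137853857, -0.005598050498605355, 485.8513138394957], [-0.12220888417860856, 0.4700105476115357, -0.8741596386025402, 200.34767488824144], [0.23112013757649655, -0.8430717015401061, -0.4856064127139295, 1201.012990554425], [0.0, 0.0, 0.0, 1.0]]
```

View pics/top0.png

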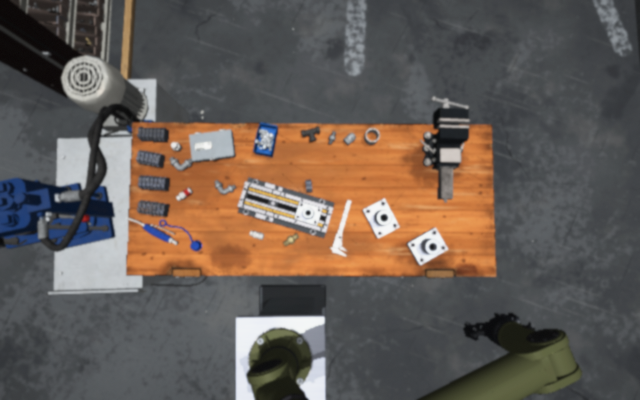

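View pics/side0.png

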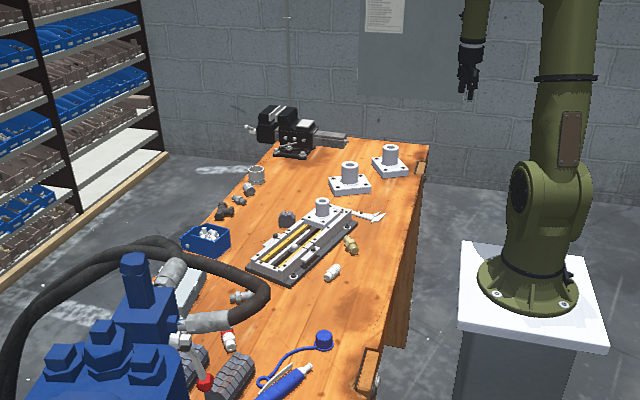

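The top view shows three flanges. The one on the fixture at (313,212) is small. The two loose on the bench at (381,217) and (428,246) are visibly larger. The one on the rails at the loading end fits the description. I'll confirm with an enlarged crop, which I can also measure from.

```bash
python3 - <<'E'
import cv2,numpy as np
t=cv2.imread("pics/top0.png");s=cv2.imread("pics/side0.png")
a=cv2.resize(t[170:260,230:350],None,fx=6.5,fy=6.5,interpolation=cv2.INTER_CUBIC)
cv2.imwrite("pics/c1.png",a)
b=cv2.resize(s[185:295,240:390],None,fx=5.3,fy=5.3,interpolation=cv2.INTER_CUBIC)
cv2.imwrite("pics/c2.png",b)
E
```

```text
(no output)
```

View pics/c1.png

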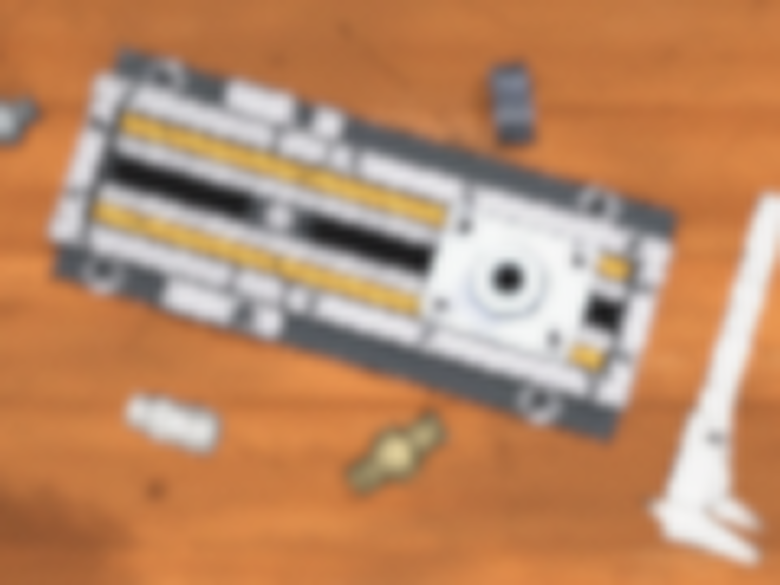

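View pics/c2.png

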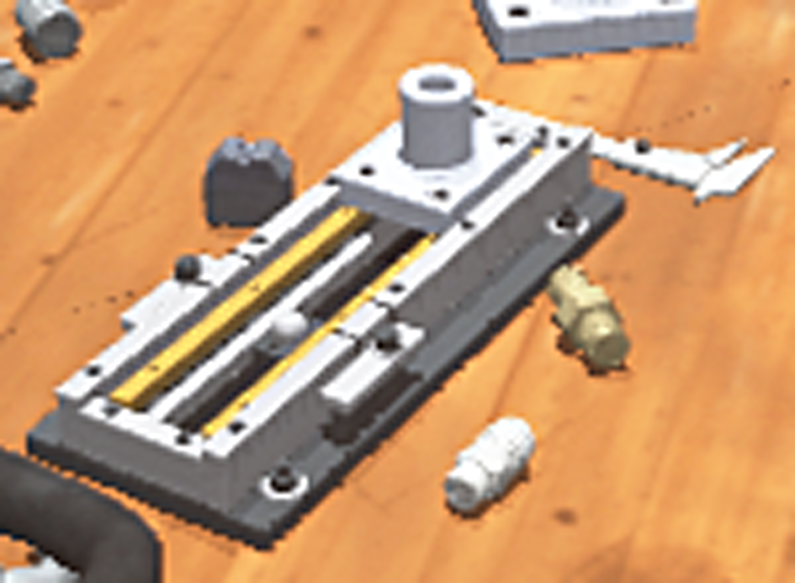

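The crops show the flange on the rails, seated between the fences, with its neck bore at c1 (508,280). The pin is visible at c1 (278,216) and c2 (290,330). Scribed lines are on the fences. This is the flange meant. Next I'll measure it.

```bash
cat > h.py <<'E'
import numpy as np
TK=np.array([[389.8696569679136,0,318.6712207815218],[0,389.8696569679136,203.15612690474538],[0,0,1]])
TE=np.array([[-0.010765801966650088,-0.9999235494000122,0.006082175868581828,-138.0027804193436],[-0.9968287660412483,0.010252480756412413,-0.07891322975915839,557.525248589041],[0.07884483940434656,-0.006912452070060147,-0.9968629340614897,1388.5371375996851]])
SK=np.array([[515.2672862786034,0,317.26529139045647],[0,515.2672862786034,198.65541936210238],[0,0,1]])
SE=np.array([[-0.9652193898976753,-0.2613813137853857,-0.005598050498605355,485.8513138394957],[-0.12220888417860856,0.4700105476115357,-0.8741596386025402,200.34767488824144],[0.23112013757649655,-0.8430717015401061,-0.4856064127139295,1201.012990554425]])
def at(K,E,u,v,z):
    P=K@E; A=np.c_[P[:,0],P[:,1],-np.array([u,v,1.])]
    return np.linalg.solve(A,-(P[:,2]*z+P[:,3]))[:2]
def T(u,v,z): return at(TK,TE,(u+.5)/6.5-.5+230,(v+.5)/6.5-.5+170,z)
def S(u,v,z): return at(SK,SE,(u+.5)/5.3-.5+240,(v+.5)/5.3-.5+185,z)
E
python3 - <<'E'
from h import *
c=np.array([T(*p,12) for p in[(125,50),(675,212),(612,438),(52,278)]])
print(c.round(1),c.mean(0))
a=(c[0]+c[3]-c[1]-c[2]);print("yaw of +y axis dir",np.degrees(np.arctan2(a[1],a[0])),np.linalg.norm(a)/2)
b=(c[0]+c[1]-c[2]-c[3]);print(np.degrees(np.arctan2(b[1],b[0])),np.linalg.norm(b)/2)
print("neck",T(508,280,96),S(437,82,96)); print("bore/pin",T(278,216,33),S(290,322,33))
print("stops",T(82,159,40),T(637,322,40))
print("side base corners",S(28,438,12),S(268,545,12),S(625,200,12))
E
```

```text
[[ 654.6  110.8]
 [ 559.8 -197.8]
 [ 433.9 -160.9]
 [ 526.4  151.2]] [543.67128248 -24.18326561]
yaw of +y axis dir 73.21330291160362 324.1640039334939
-16.894608184684238 132.79968474456476
neck [ 518.00214235 -105.55770565] [ 518.14746486 -105.05189049]
bore/pin [558.17245148  22.48109383] [555.08098317  28.08331628]
stops [590.17480416 129.41008815] [ 497.29123356 -174.85703666]
side base corners [652.53717051 118.5742904 ] [523.11787132 163.84275478] [ 429.53209547 -153.10002127]
```

Request:
{"api": "drive_tool", "payload": {
  "moves": [
    [85, 0, 0, 0, 0, 0, 0.1445],
    [85, 0, 0, 0, 0, 0, 0.1445],
    [85, 0, 0, 0, 0, 0, 0.1445],
    [85, 0, 0, 0, 0, 0, 0.1445],
    [85, 11, -37, 0, 0, 0, 0],
    [85, 11, -37, 0, 0, 0, 0],
    [85, 11, -37, 0, 0, 0, 0],
    [85, 11, -37, 0, 0, 0, 0],
    [85, 11, -37, 0, 0, 0, 0],
    [85, 11, -37, 0, 0, 0, 0],
    [85, 11, -37, 0, 0, 0, 0],
    [85, 11, -37, 0, 0, 0, 0],
    [85, 11, -37, 0, 0, 0, 0],
    [85, 11, -37, 0, 0, 0, 0],
    [85, 11, -37, 0, 0, 0, 0],
    [85, 11, -37, 0, 0, 0, 0],
    [85, 11, -37, 0, 0, 0, 0],
    [85, 11, -37, 0, 0, 0, 0],
    [85, 10, -37, 0, 0, 0, 0],
    [85, 8, -37, 0, 0, 0, 0]
  ]
}}

```text
clock: 2.6
tcp_pos: [518.7, -105.8, 230.9]
tool_rot: [0.0, 0.989, -0.146, -0.0]
force: [-0.1, -0.5, -0.4]
grip_width: 85.1
grasp_force: 0.0
```

```bash
cat > st.py <<'E'
from cell import r
import numpy as np
from scipy.spatial.transform import Rotation as R
def st():
    s=r.get_state();q=s['tool_rot'];M=R.from_quat([q[1],q[2],q[3],q[0]]).as_matrix()
    print(s['clock'],s['tcp_pos'].round(1),"xang",np.degrees(np.arctan2(M[1,0],M[0,0])).round(2),"z",M[:,2].round(4),"F",s['force'].round(1),"Ftool",(M.T@s['force']).round(1),"M",s['ft_torque'].round(2),s['grip_width'].round(1),s['grasp_force'],s['joint_pos'].round(2))
    return s,M
E
python3 - <<'E'
from st import *
import cv2
st();c=r.capture("wrist");cv2.imwrite("pics/w1.png",c["img"])
print(c["K"].tolist(),c["extrinsics"].tolist());st()
E
```

```text
Traceback (most recent call last):
  File "st.py", line 6, in st
    print(s['clock'],s['tcp_pos'].round(1),"xang",np.degrees(np.arctan2(M[1,0],M[0,0])).round(2),"z",M[:,2].round(4),"F",s['force'].round(1),"Ftool",(M.T@s['force']).round(1),"M",s['ft_torque'].round(2),s['grip_width'].round(1),s['grasp_force'],s['joint_pos'].round(2))
                                                                                                                                                                                                           ^^^^^^^^^^^^^^^^^^^^^
AttributeError: 'float' object has no attribute 'round'
```

```bash
sed -i "s/s\['grip_width'\].round(1)/s['grip_width']/" st.py
python3 - <<'E'
from st import *
import cv2
st();c=r.capture("wrist");cv2.imwrite("pics/w1.png",c["img"])
print(c["K"].tolist(),c["extrinsics"].tolist());st()
E
```

```text
2.6 [ 518.7 -105.8  230.9] xang -16.81 z [-6.e-04  0.e+00 -1.e+00] F [-0.1 -0.5 -0.4] Ftool [0.  0.6 0.4] M [-0.02  0.01  0.03] 85.05983632081993 0.0 [ 0.63  0.09 -0.5   1.73  0.05  1.33 -1.75]
[[279.8954787202993, 0.0, 321.1992786438822], [0.0, 279.8954787202993, 199.75260319481018], [0.0, 0.0, 1.0]] [[-0.28915098361285263, -0.9572829169238566, 0.0010609625231461004, 48.213029953974335], [-0.9050330818649618, 0.2737295368025091, 0.3255568482030388, 456.03254808373146], [-0.3119404260523672, 0.09317487669774256, -0.9455218733306128, 552.0481028054221], [0.0, 0.0, 0.0, 1.0]]
2.65 [520.9 -99.3 231.1] xang -16.39 z [ 0.0016  0.0039 -1.    ] F [ 1.3  4.6 -0.1] Ftool [-0.  -4.8  0.1] M [ 0.31 -0.09 -0.05] 85.13159271457884 0.0 [ 0.62  0.09 -0.51  1.73  0.04  1.33 -1.75]
```

View pics/w1.png

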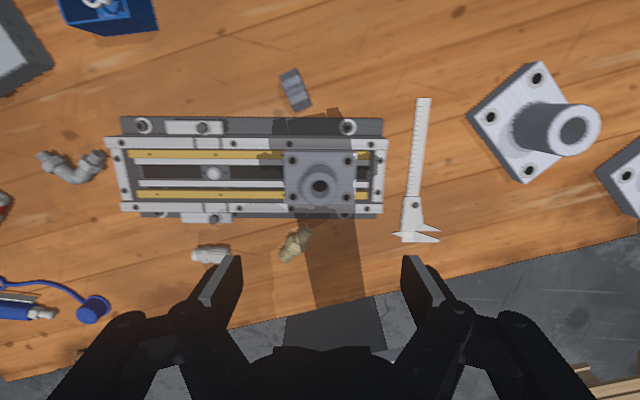

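The wrist view shows the fixture aligned with the image rows. The pin is at (213,173), the neck bore at (320,186), and the stops at x≈116 and x≈379.

```bash
python3 - <<'E'
from h import *
K=np.array([[279.8954787202993,0,321.1992786438822],[0,279.8954787202993,199.75260319481018],[0,0,1]])
E=np.array([[-0.28915098361285263,-0.9572829169238566,0.0010609625231461004,48.213029953974335],[-0.9050330818649618,0.2737295368025091,0.3255568482030388,456.03254808373146],[-0.3119404260523672,0.09317487669774256,-0.9455218733306128,552.0481028054221]])
W=lambda u,v,z:at(K,E,u,v,z)
a=np.radians(-16.8);f=np.array([[np.cos(a),np.sin(a)],[-np.sin(a),np.cos(a)]])
for n,p in dict(neck=(320,186,96),pin=(213,172.5,33),bl=(121,117,12),br=(383,118,12),stopL=(115.5,174,40),stopR=(380,175,40)).items():
    w=W(*p);print(n,w.round(1),"fix",(f@(w-[543.6,-23.5])).round(1))
E
python3 -c "
from st import *
st()"
```

```text
neck [ 522.  -105.9] fix [  3.2 -85.1]
pin [559.9  21.9] fix [ 2.4 48.2]
bl [655.2 111.5] fix [ 67.8 161.5]
br [ 560.2 -199. ] fix [  66.6 -163.2]
stopL [593.3 133.4] fix [  2.3 164.6]
stopR [ 498.7 -175.3] fix [   0.9 -158.3]
2.65 [520.9 -99.3 231.1] xang -16.39 z [ 0.0016  0.0039 -1.    ] F [ 1.3  4.6 -0.1] Ftool [-0.  -4.8  0.1] M [ 0.31 -0.09 -0.05] 85.13159271457884 0.0 [ 0.62  0.09 -0.51  1.73  0.04  1.33 -1.75]
```

Request:
{"api": "drive_tool", "payload": {
  "moves": [
    [85, 0, 0, 10, 0, 0, 0],
    [85, 0, 0, 20, 0, 0, 0],
    [85, 0, 0, 10, 0, 0, 0],
    [85, 0, 0, 0, 0, 0, 0],
    [85, 0, 0, 0, 0, 0, 0],
    [85, 0, 0, 0, 0, 0, 0]
  ]
}}

```text
clock: 3.4
tcp_pos: [518.8, -107.0, 192.0]
tool_rot: [0.0, 0.989, -0.146, 0.001]
force: [-0.0, -0.5, 0.3]
grip_width: 84.9
grasp_force: 0.0
```

Request:
{"api": "drive_tool", "payload": {
  "moves": [
    [85, 0, -1, 15, 0, 0, 0],
    [85, 0, 0, 25, 0, 0, 0],
    [85, 0, 0, 30, 0, 0, 0],
    [85, 0, 0, 30, 0, 0, 0],
    [85, 0, 0, 20, 0, 0, 0],
    [85, 0, 0, 10, 0, 0, 0],
    [85, 0, 0, 0, 0, 0, 0],
    [85, 0, 0, 0, 0, 0, 0],
    [85, 0, 0, 0, 0, 0, 0]
  ]
}}

```text
clock: 4.53
tcp_pos: [519.3, -106.0, 62.2]
tool_rot: [0.0, 0.989, -0.146, 0.001]
force: [-0.4, 0.5, -0.7]
grip_width: 84.9
grasp_force: 0.0
```

```bash
python3 - <<'E'
from st import *
import cv2
st();c=r.capture("wrist");cv2.imwrite("pics/w2.png",c["img"])
E
```

```text
4.525 [ 519.3 -106.    62.2] xang -16.8 z [ 1.6e-03 -7.0e-04 -1.0e+00] F [-0.4  0.5 -0.7] Ftool [-0.5 -0.4  0.7] M [ 0.   -0.01 -0.02] 84.94942548039876 0.0 [ 0.59  0.26 -0.49  1.92  0.14  1.   -1.83]
```

View pics/w2.png

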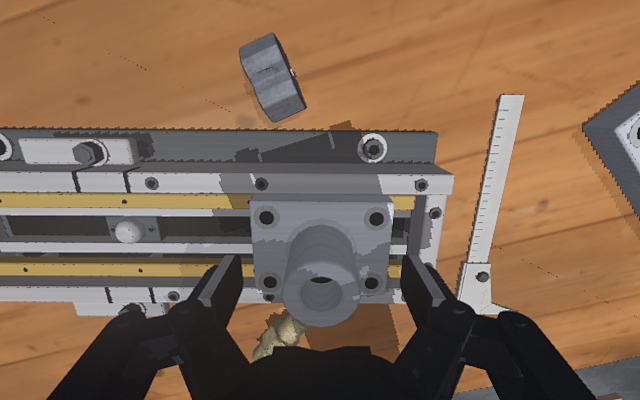

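The wrist view shows the neck (321,290) centred between the fingers at columns 240 and 402, with clear space on both sides. I'll close the gripper.

Request:
{"api": "drive_tool", "payload": {
  "moves": [
    [60, 0, 0, 0, 0, 0, 0],
    [45, 0, 0, 0, 0, 0, 0],
    [40, 0, 0, 0, 0, 0, 0],
    [36, 0, 0, 0, 0, 0, 0],
    [30, 0, 0, 0, 0, 0, 0],
    [30, 0, 0, 0, 0, 0, 0],
    [30, 0, 0, 0, 0, 0, 0],
    [30, 0, 0, 0, 0, 0, 0]
  ]
}}

```text
clock: 5.58
tcp_pos: [518.7, -105.8, 61.4]
tool_rot: [-0.0, 0.989, -0.146, 0.0]
force: [-0.4, 0.5, 2.2]
grip_width: 36.6
grasp_force: 59.6
```

```bash
python3 -c "
from st import *
st()"
```

```text
5.575 [ 518.7 -105.8   61.4] xang -16.8 z [ 1.e-04 -0.e+00 -1.e+00] F [-0.4  0.5  2.2] Ftool [-0.5 -0.3 -2.2] M [ 0.21  0.14 -0.05] 36.568541762422576 59.58933234214783 [ 0.59  0.26 -0.49  1.92  0.14  0.99 -1.83]
```

Request:
{"api": "drive_tool", "payload": {
  "moves": [
    [30, 0, -3, 0, 0, 0, 0],
    [30, 0, -5, 0, 0, 0, 0],
    [30, 0, -5, 0, 0, 0, 0],
    [30, 0, -5, 0, 0, 0, 0],
    [30, 0, -2, 0, 0, 0, 0],
    [30, 0, 0, 0, 0, 0, 0],
    [30, 0, 0, 0, 0, 0, 0]
  ]
}}

```text
clock: 6.45
tcp_pos: [524.6, -86.5, 61.4]
tool_rot: [-0.0, 0.989, -0.146, 0.0]
force: [-0.7, -3.0, 1.8]
grip_width: 36.2
grasp_force: 60.1
```

```bash
python3 -c "
from st import *
st()"
```

```text
6.45 [524.6 -86.5  61.4] xang -16.78 z [ 4.e-04  1.e-04 -1.e+00] F [-0.7 -3.   1.8] Ftool [ 0.2  3.1 -1.8] M [-0.73  0.06  0.01] 36.23881748798764 60.07865309715271 [ 0.57  0.26 -0.5   1.92  0.15  1.   -1.87]
```

Sliding freely, with about 3 N of drag. I'll carry on 80 mm.

Request:
{"api": "drive_tool", "payload": {
  "moves": [
    [30, 0, -5, 0, 0, 0, 0],
    [30, 0, -7, 0, 0, 0, 0],
    [30, 0, -8, 0, 0, 0, 0],
    [30, 0, -8, 0, 0, 0, 0],
    [30, 0, -8, 0, 0, 0, 0],
    [30, 0, -8, 0, 0, 0, 0],
    [30, 0, -8, 0, 0, 0, 0],
    [30, 0, -8, 0, 0, 0, 0],
    [30, 0, -8, 0, 0, 0, 0],
    [30, 0, -7, 0, 0, 0, 0],
    [30, 0, -5, 0, 0, 0, 0],
    [30, 0, 0, 0, 0, 0, 0],
    [30, 0, 0, 0, 0, 0, 0]
  ]
}}

```text
clock: 8.07
tcp_pos: [547.4, -9.4, 61.2]
tool_rot: [-0.0, 0.989, -0.146, -0.0]
force: [-1.2, -2.2, 2.3]
grip_width: 36.9
grasp_force: 60.1
```

```bash
python3 -c "
from st import *
st()"
```

```text
8.075 [547.4  -9.4  61.2] xang -16.77 z [-2.e-04  8.e-04 -1.e+00] F [-1.2 -2.2  2.3] Ftool [-0.5  2.4 -2.3] M [-0.5   0.24 -0.01] 36.94735856038636 60.0614458322525 [ 0.45  0.3  -0.54  1.88  0.18  1.01 -2.04]
```

Request:
{"api": "drive_tool", "payload": {
  "moves": [
    [30, 0, -3, 0, 0, 0, 0],
    [30, 0, -5, 0, 0, 0, 0],
    [30, 0, -6, 0, 0, 0, 0],
    [30, 0, -6, 0, 0, 0, 0],
    [30, 0, -5, 0, 0, 0, 0],
    [30, 0, -2, 0, 0, 0, 0],
    [30, 0, 0, 0, 0, 0, 0],
    [30, 0, 0, 1, 0, 0, 0],
    [30, 0, 0, 1, 0, 0, 0],
    [30, 0, 0, 1, 0, 0, 0],
    [30, 0, 0, 0.7, 0, 0, 0],
    [30, 0, 0, 0, 0, 0, 0],
    [30, 0, 0, 0, 0, 0, 0],
    [30, 0, 0, 0, 0, 0, 0]
  ]
}}

```text
clock: 9.82
tcp_pos: [555.4, 16.1, 58.4]
tool_rot: [-0.0, 0.989, -0.146, 0.0]
force: [-3.4, -2.3, 9.5]
grip_width: 36.8
grasp_force: 60.7
```

```bash
python3 -c "
from st import *
st()"
```

```text
9.825 [555.4  16.1  58.4] xang -16.79 z [ 1.e-04  1.e-04 -1.e+00] F [-3.4 -2.3  9.5] Ftool [-2.6  3.2 -9.5] M [-0.56  0.89  0.  ] 36.83614683870723 60.67136585712433 [ 0.4   0.32 -0.55  1.86  0.2   1.01 -2.09]
```

Down 2.8 mm with 9.5 N (the springs alone would give 5 N), so the flange is riding on the nose. I'll slide in small steps.

Request:
{"api": "drive_tool", "payload": {
  "moves": [
    [30, 0, -1, 0, 0, 0, 0],
    [30, 0, -1, 0, 0, 0, 0],
    [30, 0, 0, 0, 0, 0, 0],
    [30, 0, 0, 0, 0, 0, 0]
  ]
}}

```text
clock: 10.32
tcp_pos: [555.6, 16.3, 58.3]
tool_rot: [0.001, 0.989, -0.147, -0.0]
force: [-5.5, -6.1, 10.2]
grip_width: 36.6
grasp_force: 60.9
```

Request:
{"api": "drive_tool", "payload": {
  "moves": [
    [30, 0, -1, 0, 0, 0, 0],
    [30, 0, -0.5, 0, 0, 0, 0],
    [30, 0, 0, 0, 0, 0, 0],
    [30, 0, 0, 0, 0, 0, 0]
  ]
}}

```text
clock: 10.82
tcp_pos: [555.7, 16.5, 58.2]
tool_rot: [0.002, 0.989, -0.147, -0.001]
force: [-6.0, -8.8, 10.4]
grip_width: 36.4
grasp_force: 61.0
```

It's sticking: lateral force is about 10 N with almost no travel, and there is a 3 N sideways load. I'll ease the downward push and relieve the sideways load.

Request:
{"api": "drive_tool", "payload": {
  "moves": [
    [30, -0.5, 0, -0.4, 0, 0, 0],
    [30, -0.5, 0, -0.4, 0, 0, 0],
    [30, 0, 0, 0, 0, 0, 0],
    [30, 0, 0, 0, 0, 0, 0]
  ]
}}

```text
clock: 11.32
tcp_pos: [555.8, 17.5, 58.7]
tool_rot: [0.001, 0.989, -0.147, 0.001]
force: [-1.3, -6.0, 4.3]
grip_width: 36.9
grasp_force: 60.6
```

```bash
python3 -c "
from st import *
st()"
```

```text
11.325 [555.8  17.5  58.7] xang -16.89 z [ 7.0e-04 -1.9e-03 -1.0e+00] F [-1.3 -6.   4.3] Ftool [ 0.5  6.2 -4.2] M [-1.21  0.34 -0.04] 36.89959815825603 60.59090495109558 [ 0.4   0.32 -0.55  1.86  0.2   1.01 -2.1 ]
```

Request:
{"api": "drive_tool", "payload": {
  "moves": [
    [30, 0, -0.5, 0, 0, 0, 0],
    [30, 0, -0.5, 0, 0, 0, 0],
    [30, 0, -0.5, 0, 0, 0, 0],
    [30, 0, -0.5, 0, 0, 0, 0],
    [30, 0, 0, 0, 0, 0, 0]
  ]
}}

```text
clock: 11.95
tcp_pos: [556.3, 19.5, 58.6]
tool_rot: [0.001, 0.989, -0.147, 0.0]
force: [-1.0, -6.1, 5.1]
grip_width: 36.5
grasp_force: 60.6
```

Request:
{"api": "drive_tool", "payload": {
  "moves": [
    [30, 0, -0.5, 0, 0, 0, 0],
    [30, 0, -0.5, 0, 0, 0, 0],
    [30, 0, 0, 0, 0, 0, 0],
    [30, 0, 0, 0, 0, 0, 0]
  ]
}}

```text
clock: 12.45
tcp_pos: [556.5, 20.5, 58.5]
tool_rot: [0.001, 0.989, -0.147, 0.0]
force: [-1.3, -5.1, 4.2]
grip_width: 36.9
grasp_force: 60.6
```

```bash
python3 -c "
from st import *
st()"
```

```text
12.45 [556.5  20.5  58.5] xang -16.88 z [ 3.0e-04 -1.8e-03 -1.0e+00] F [-1.3 -5.1  4.2] Ftool [ 0.2  5.2 -4.2] M [-1.12  0.29  0.01] 36.8801983858081 60.57675004005432 [ 0.39  0.33 -0.55  1.86  0.2   1.01 -2.11]
```

Request:
{"api": "drive_tool", "payload": {
  "moves": [
    [30, 0, -0.5, 0.3, 0, 0, 0],
    [30, 0, -0.5, 0, 0, 0, 0],
    [30, 0, -0.5, 0, 0, 0, 0],
    [30, 0, 0, 0, 0, 0, 0]
  ]
}}

```text
clock: 12.95
tcp_pos: [556.9, 22.0, 58.2]
tool_rot: [0.001, 0.989, -0.147, 0.0]
force: [-1.7, -6.6, 4.6]
grip_width: 36.6
grasp_force: 60.6
```

Request:
{"api": "drive_tool", "payload": {
  "moves": [
    [30, 0, -0.5, 0, 0, 0, 0],
    [30, 0, -0.5, 0, 0, 0, 0],
    [30, 0, -0.5, 0, 0, 0, 0],
    [30, 0, 0, 0, 0, 0, 0]
  ]
}}

```text
clock: 13.45
tcp_pos: [557.3, 23.4, 58.2]
tool_rot: [0.001, 0.989, -0.147, 0.0]
force: [-2.0, -5.3, 4.3]
grip_width: 36.5
grasp_force: 60.6
```

Request:
{"api": "drive_tool", "payload": {
  "moves": [
    [30, 0, 0, 0.5, 0, 0, 0],
    [30, 0, 0, 0.5, 0, 0, 0],
    [30, 0, 0, 0.5, 0, 0, 0],
    [30, 0, 0, 0, 0, 0, 0],
    [30, 0, 0, 0, 0, 0, 0]
  ]
}}

```text
clock: 14.08
tcp_pos: [557.3, 23.4, 56.8]
tool_rot: [0.001, 0.989, -0.147, 0.0]
force: [-2.0, -6.0, 5.8]
grip_width: 36.7
grasp_force: 60.6
```

```bash
python3 -c "
from st import *
st()"
```

```text
14.075 [557.3  23.4  56.8] xang -16.88 z [ 2.0e-04 -1.9e-03 -1.0e+00] F [-2.  -6.   5.8] Ftool [-0.1  6.4 -5.7] M [-1.17  0.4   0.03] 36.7110718165916 60.55835545063019 [ 0.39  0.33 -0.55  1.86  0.2   1.01 -2.11]
```

It gave way by the full 1.4 mm with only 5.8 N, so the nose is in the bore. I'll press on and take some of the forward load off.

Request:
{"api": "drive_tool", "payload": {
  "moves": [
    [30, 0, 0.5, 0.5, 0, 0, 0],
    [30, 0, 0.5, 0.5, 0, 0, 0],
    [30, 0, 0, 0.5, 0, 0, 0],
    [30, 0, 0, 0.5, 0, 0, 0],
    [30, 0, 0, 0.5, 0, 0, 0],
    [30, 0, 0, 0, 0, 0, 0],
    [30, 0, 0, 0, 0, 0, 0]
  ]
}}

```text
clock: 14.95
tcp_pos: [557.3, 23.3, 54.7]
tool_rot: [0.0, 0.989, -0.147, 0.0]
force: [-3.3, -3.7, 7.6]
grip_width: 36.9
grasp_force: 60.5
```

```bash
python3 -c "
from st import *
st()"
```

```text
14.95 [557.3  23.3  54.7] xang -16.86 z [ 8.e-04 -9.e-04 -1.e+00] F [-3.3 -3.7  7.6] Ftool [-2.   4.5 -7.6] M [-0.97  0.5  -0.02] 36.893316423742 60.50912261009216 [ 0.39  0.33 -0.55  1.86  0.21  1.   -2.11]
```

Request:
{"api": "drive_tool", "payload": {
  "moves": [
    [30, -0.3, 0.5, 0.7, 0, 0, 0],
    [30, -0.3, 0.3, 0.7, 0, 0, 0],
    [30, 0, 0, 0.7, 0, 0, 0],
    [30, 0, 0, 0.7, 0, 0, 0],
    [30, 0, 0, 0.7, 0, 0, 0],
    [30, 0, 0, 0, 0, 0, 0],
    [30, 0, 0, 0, 0, 0, 0]
  ]
}}

```text
clock: 15.82
tcp_pos: [557.4, 23.3, 51.9]
tool_rot: [0.0, 0.989, -0.146, 0.001]
force: [-1.2, -3.2, 8.5]
grip_width: 36.9
grasp_force: 60.7
```

```bash
python3 -c "
from st import *
st()"
```

```text
15.825 [557.4  23.3  51.9] xang -16.83 z [ 2.6e-03 -4.0e-04 -1.0e+00] F [-1.2 -3.2  8.5] Ftool [-0.2  3.4 -8.5] M [-0.84  0.35 -0.05] 36.86839406150175 60.666852593421936 [ 0.39  0.34 -0.55  1.86  0.21  1.   -2.12]
```

Request:
{"api": "drive_tool", "payload": {
  "moves": [
    [30, 0, 0.3, 0.7, 0, 0, 0],
    [30, 0, 0.3, 0.7, 0, 0, 0],
    [30, 0, 0, 0.7, 0, 0, 0],
    [30, 0, 0, 0.7, 0, 0, 0],
    [30, 0, 0, 0.7, 0, 0, 0],
    [30, 0, 0, 0, 0, 0, 0],
    [30, 0, 0, 0, 0, 0, 0],
    [30, 0, 0, 0, 0, 0, 0]
  ]
}}

```text
clock: 16.82
tcp_pos: [557.4, 23.3, 49.7]
tool_rot: [-0.0, 0.989, -0.146, 0.001]
force: [-4.3, -3.0, 17.1]
grip_width: 36.7
grasp_force: 61.8
```

```bash
python3 -c "
from st import *
st()"
```

```text
16.825 [557.4  23.3  49.7] xang -16.82 z [ 2.9e-03 -3.0e-04 -1.0e+00] F [-4.3 -3.  17.1] Ftool [ -3.2   4.1 -17.1] M [-0.72  1.05 -0.09] 36.73384347325627 61.75345838069916 [ 0.39  0.34 -0.55  1.86  0.21  0.99 -2.12]
```

Request:
{"api": "drive_tool", "payload": {
  "moves": [
    [30, -0.5, 0.3, 0.7, 0, 0, 0],
    [30, -0.3, 0, 0.7, 0, 0, 0],
    [30, 0, 0, 0.6, 0, 0, 0],
    [30, 0, 0, 0, 0, 0, 0],
    [30, 0, 0, 0, 0, 0, 0],
    [30, 0, 0, 0, 0, 0, 0]
  ]
}}

```text
clock: 17.58
tcp_pos: [557.4, 23.3, 49.6]
tool_rot: [0.0, 0.989, -0.146, 0.002]
force: [-8.0, -2.0, 28.1]
grip_width: 36.7
grasp_force: 62.9
```

```bash
python3 - <<'E'
from st import *
import cv2
st();c=r.capture("side")["img"];t=r.capture("top")["img"]
a=cv2.resize(c[175:295,240:390],None,fx=4,fy=4,interpolation=cv2.INTER_CUBIC)
cv2.imwrite("pics/s3.png",a);st()
E
```

```text
17.575 [557.4  23.3  49.6] xang -16.82 z [ 0.0045 -0.001  -1.    ] F [-8.  -2.  28.1] Ftool [ -7.    4.2 -28.2] M [-0.69  1.78 -0.12] 36.70705196098424 62.857993841171265 [ 0.39  0.34 -0.55  1.87  0.21  0.99 -2.12]
17.675 [557.4  23.3  49.6] xang -16.83 z [ 0.0046 -0.001  -1.    ] F [-6.3 -2.9 28.3] Ftool [ -5.1   4.6 -28.4] M [-0.7   1.73 -0.05] 36.62329680565979 62.857675552368164 [ 0.39  0.34 -0.55  1.87  0.21  0.99 -2.12]
```

View pics/s3.png

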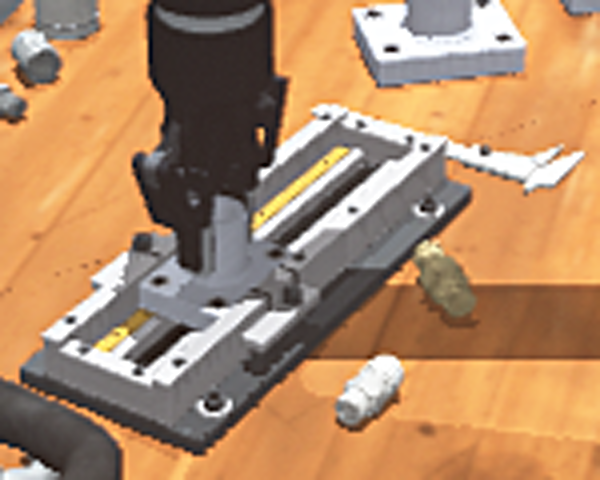

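The crop shows the flange over the pin stretch, its top at (215,285) just below the fence tops. The other parts haven't moved. The descent stopped hard at 11.7 mm with 28 N, so the flange is home. I'll hand in.

```bash
python3 -c "
from cell import r
print(r.job_done())"
```

```text
the job is handed in; nothing more can be done
None
```

I slid the flange along the rails, dropped it over the pin, pressed it down 11.7 mm to a hard stop on the landing strips, and handed it in at about 17.7 s with the gripper still holding it down at about 28 N; the hand-in returned no verdict.

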